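# Release a flask from the ratchet clamp and set it in the tray

## Task

The brass flask is held in the ratchet clamp: press the black thumb pad on the red pawl's tail down to lift the pawl off the ratchet wheel, feeling your way and never pushing with more than 20 N, and keep it down until the sprung jaw has crept all the way back. Then take the brass flask out by the lug on its lid and set it down gently, upright and flat on the floor of the white tray, and let go. Leave everything else where it is.

Things in the scene. Friction and masses are not known exactly. Their poses are not given: they have to be found in the camera images.
- clamp: Ratchet flask clamp, fixed to the table: dark base plate 120 (x) by 320 (y) by 12 mm. Origin under its centre. Along its y: fixed blue jaw at -y, flask, blue sliding jaw, toothed steel wheel (34 mm radius, top 84 mm above the table), red pawl with a black thumb pad at the +y end.
- pawl: Red sprung pawl, a cranked rocker 128 mm long, 12 mm wide. Origin on its pivot (axis x); y points to its tail, away from the flask, z up. Its nose (y = -55 mm) locks the wheel. Pressing the pad at the tail (y = +60 mm) lifts the nose. Let go too early, it springs back and catches the next tooth. Over 20 N on it bends it.
- pawl_tail (a point): Point on top of the pawl's tail, under the centre of the round black thumb pad (26 mm across). The pad's screw is set differently each time and not measured: the pad's top is anywhere from 9 to 37 mm above this point, so feel for it. It gives at 3 to 6 N; the nose clears about 5 mm down, after at most 11 N; a stiff stop comes at 8 to 9 mm.
- jaw (a joint): Travel of the clamp's blue sliding jaw in metres: 0 clamped on the flask, 0.024 fully backed off (along the pawl's +y). A built-in spring drives it back slowly, in about 3 to 4 s, as long as the pawl is held off the wheel; it cannot be pulled back past the pawl. While clamped its steel lip overhangs the flask's top edge by 10 mm.
- flask_mid (a point): Centre of the brass flask: a rectangular metal box 80 (its x) by 64 (its y) by 38 mm high, 0.4 to 0.7 kg, with a lifting lug standing on the middle of its lid, 14 mm thick along x, 32 mm long along y, 24 mm tall (19 to 43 mm above this point). z is up. It stands in the clamp with its y along the pawl's y.
- tray_in (a point): Middle of the inner floor of the white tray: square, open, 126 mm outside and 116 mm inside, walls 28 mm high and 5 mm thick, floor 5 mm above the table, fixed to the table. Axes along its sides.
- spare_flask_mid (a point): Bystander: a second flask like the first but of grey aluminium, standing on the table; centre.
- bowl: Bystander: green mixing bowl, 110 mm across and 55 mm high. Origin under its centre.
- jar: Bystander: amber jar, 64 mm across, 85 mm high. Origin under its centre.
- bottle: Bystander: white bottle with a blue cap, 52 mm across, 140 mm high. Origin under its centre.
- spatula_grip (a point): Bystander: spatula lying on the table, 190 mm long; the middle of its handle.
- brush_grip (a point): Bystander: brush lying on the table, 160 mm long; the middle of its handle.
- cast: Bystander: white dental cast, 55 by 65 by 26 mm. Origin under its centre.
- flask: The same brass flask as a body; origin under its centre, 19 mm below flask_mid.
Mind the look-alikes: they are no part of the job. Of the things that look like the flask, the larger one is meant. Leave any pink look-alike of the part that bears tray_in alone.

How it is judged:
By the outcome, as a careful person would: the job done as asked, in the order asked, and still so for the second after the job is handed in, with the robot touching nothing.
It also fails if it takes over 64 s, if anything falls off the work surface, if the arm or the gripper's body presses on something with over 40 N, if the wrist force passes 120 N, or if a joint passes its speed limit or range.

## Robot

A 6-joint arm with a two-finger parallel gripper is mounted at the origin on the work surface. World frame = base frame: x ahead of the robot, y to its left, z up, the work surface at z = 0. Lengths are in m, angles in rad, forces in N, time in s.
With the tool pointing down it reaches from about 0.275 to 0.75 m from the base axis. Payload 10.2 kg.
Tool frame: the origin (TCP) lies at the very end of the fingers, on their centre line; the grasp point (between the pads) lies 19 mm behind it; z points along the fingers, x is the direction in which the jaws open and shut, and the axes are right-handed (so a half turn about z gives the same grasp; the last joint's range is limited). The gripper opens to 85 mm and grips with 20 to 120 N. Pads are 22 mm wide; open, the fingers measure 114 mm over their backs; the gripper's body (76 mm by 85 mm) begins 54 mm behind the grasp point. The pads swing forward as they close: fully open they stand 13 mm farther back than shut.
Start: joints at [0.913, 0.313, 1.498, -0, 1.331, -0.223], TCP at [0.221, 0.476, 0.231] pointing down, gripper open.
Joint ranges: [-2.94, 2.94], [-0.97, 2.17], [0.19, 2.56], [-1.23, 4.37], [0.02, 3.11], [-2.88, 2.88]. Speed limits (rad/s): [2.39, 2.39, 3.01, 3.14, 3.14, 3.14].

## Interface

Orientations are given as a unit quaternion [x, y, z, w].
In Python, from rig import robot, optics, workorder, models gives the robot as it stands. The module is installed in compiled form; this text tells all that it offers.
- The arm moves only by the tool step_arm, never from a script. Its argument "targets" is a list of rows, each an object with "offset": the shift along the tool's x, y, z in cm, a list of three; "twist": the turn, a rotation vector about the tool's x, y, z in degrees, a list of three; "grip": the closure, from 0 (fully open) to 1 (shut). A call has 1 to 20 rows; each row is the pose to reach, as a shift and turn from the pose measured when the call began, along the tool's axes at that moment; what a row does not reach only later rows make up. A row lasts 1/10 s, in which the tool goes at most 50 mm and 8.59 degrees, less where a joint would pass 70% of its speed; a pose out of reach is approached as far as the arm can. A call with a gripper value outside its range is refused whole. The fingers move at their own pace and stop on an object; the grip force is fixed at half the most. Time passes only in rows, so rows that repeat a pose let the fingers close. It gives the time, the measured TCP pose, the force and the opening at its end, in the units of the state.
- robot.observe(): the state, without advancing time (a new reading comes with each control period).
- optics.get_image(name): name is "side" or "top"; returns a dict with "frame" (420x560x3 uint8, red, green, blue), "fx", "fy", "cx", "cy" (pixels), "extrinsics" (4x4, takes a point from camera to world coordinates). Camera axes: x right, y down, z forward; pixel columns grow to the right and rows downward; lengths in m; the calibration is good to about 2 mm. A picture is of the moment at which its call begins. There is no depth.
- workorder.finish_job(): hands the job in, once; it reports no verdict.
Trained networks look in the newest picture that a camera, given by its name, has taken for a name from the list of things; names that differ only in an ending like _2 or _b are one class to them, and where a whole thing is asked for, a point or a joint stands for the part that bears it (a point fixed in the world has none). Each returns a list of dicts, best first, with "p" (0 to 1); they miss things now and then, are a little off and sometimes report something else, mostly with a low value. They report only what shows in the picture. A call takes as long as a camera call. They do not tell look-alikes from the thing itself.
- models.trace(camera, query): "region" (420x560 bool, what is visible of it) and "rect" ([left, top, right, bottom] in pixels, round what is visible of it).
The state is a dict: "time": time; "joints": joint angles; "dq": joint speeds; "effort": joint torques, N m; "eef_pos": TCP position; "orientation": TCP orientation; "force": force on the tool from outside, world axes, zero at the start; "moment": the same for the moment, N m; "opening": finger opening in m.
Only numpy, scipy, OpenCV 4.12 (cv2) and the standard library are available. Lean on these libraries where they do the work, as an engineer would, in place of code of your own. Each camera call takes 0.05 s, during which the arm holds its last target. There are 200 camera calls.

## Working session

There is one attempt and no reset: what is moved stays moved. The work goes in short steps, Python scripts to look and compute and a tool call to move; the robot and the scene stay as the last step left them, time stands still between calls to the robot, and variables do not carry over. Pictures are saved under pics/ and viewed, about 8 in all and at most 12, crops included, and the job is handed in when it is done.

Besides the shell and the picture viewer there is one more tool, called by a JSON object that holds its "api" and its "payload". step_arm: Moves the arm, as the interface text tells. Its arguments: {"type":"object","properties":{"targets":{"type":"array","items":{"type":"object","properties":{"offset":{"type":"array","items":{"type":"number"}},"twist":{"type":"array","items":{"type":"number"}},"grip":{"type":"number"}}}}},"required":["targets"]}

```bash
mkdir -p pics
cat > h.py <<'E'
import numpy as np, cv2
from rig import robot, optics, workorder, models
def cam(n, save=None):
    d=optics.get_image(n)
    if save: cv2.imwrite(f'pics/{save}.png', d['frame'][:,:,::-1])
    return d
def ray(d,u,v):
    E=np.array(d['extrinsics']); r=E[:3,:3]@np.array([(u-d['cx'])/d['fx'],(v-d['cy'])/d['fy'],1]); return E[:3,3],r
def atz(d,u,v,z):
    o,r=ray(d,u,v); return o+r*(z-o[2])/r[2]
def proj(d,p):
    E=np.linalg.inv(np.array(d['extrinsics'])); q=E[:3,:3]@np.array(p)+E[:3,3]
    return np.array([d['fx']*q[0]/q[2]+d['cx'],d['fy']*q[1]/q[2]+d['cy']])
E
python3 - <<'E'
from h import *
f=[]
for c in ['side','top']:
    d=cam(c); f.append(d['frame'][:,:,::-1])
    cv2.imwrite(f'pics/{c}0.png', cv2.resize(d['frame'][:,:,::-1],(800,600),interpolation=cv2.INTER_CUBIC))
    print(c,d['fx'],d['cx'],d['cy'],np.round(d['extrinsics'],3).tolist())
    for q in ['clamp','pawl','pawl_tail','jaw','flask','tray_in','spare_flask_mid']:
        for r in models.trace(c,q)[:3]:
            g=r['region']; print(c,q,round(r['p'],2),np.round(r['rect']).tolist(),np.argwhere(g).mean(0)[::-1].round() if g.any() else '')
print(robot.observe())
E
```

```text
side 457.9535819264887 271.0979723831724 208.87633270787967 [[0.934, -0.257, 0.246, 0.16], [-0.356, -0.683, 0.638, -0.911], [0.004, -0.684, -0.73, 1.129], [0.0, 0.0, 0.0, 1.0]]
side clamp 0.95 [242.0, 157.0, 320.0, 235.0] [277. 196.]
side pawl 0.58 [253.0, 158.0, 272.0, 177.0] [262. 166.]
side pawl_tail 0.6 [251.0, 156.0, 274.0, 179.0] [263. 166.]
side jaw 0.59 [274.0, 172.0, 300.0, 214.0] [285. 195.]
side jaw 0.31 [320.0, 325.0, 360.0, 364.0] [337. 345.]
side flask 0.84 [282.0, 198.0, 313.0, 222.0] [295. 210.]
side flask 0.65 [226.0, 217.0, 248.0, 232.0] [237. 225.]
side tray_in 0.91 [312.0, 257.0, 365.0, 305.0] [337. 282.]
side tray_in 0.65 [219.0, 333.0, 280.0, 400.0] [247. 364.]
side spare_flask_mid 0.66 [321.0, 325.0, 360.0, 363.0] [338. 345.]
side spare_flask_mid 0.65 [268.0, 272.0, 308.0, 306.0] [287. 289.]
top 530.6374406111202 270.36057545874803 208.29353889950565 [[0.026, -0.988, 0.154, 0.312], [-1.0, -0.024, 0.019, -0.022], [-0.015, -0.155, -0.988, 1.428], [0.0, 0.0, 0.0, 1.0]]
top clamp 0.75 [174.0, 161.0, 295.0, 221.0] [227. 194.]
top clamp 0.37 [291.0, 124.0, 352.0, 146
[... 635 characters left out ...]
] [442. 217.]
{'time': 0.8, 'joints': array([ 9.12611572e-01,  3.12928345e-01,  1.49770986e+00,  3.67576721e-06,
        1.33101349e+00, -2.23367364e-01]), 'dq': array([-1.37499724e-03, -1.49779136e-03,  4.81719519e-04, -1.17739983e-03,
       -7.04473898e-04,  1.14954730e-05]), 'effort': array([ 1.56930641e-03, -4.12134612e+01, -2.59889066e+01, -1.31507845e-04,
        5.52400106e-04, -9.06712700e-06]), 'eef_pos': array([0.22114804, 0.47614949, 0.23127595]), 'orientation': array([ 8.42984455e-01,  5.37937922e-01, -2.83881305e-05,  8.29298827e-06]), 'force': array([ 0.28377489, -0.33560383,  0.94286893]), 'moment': array([-0.0509676 , -0.00169042, -0.01731812]), 'opening': 0.085794261936865}
```

View pics/top0.png

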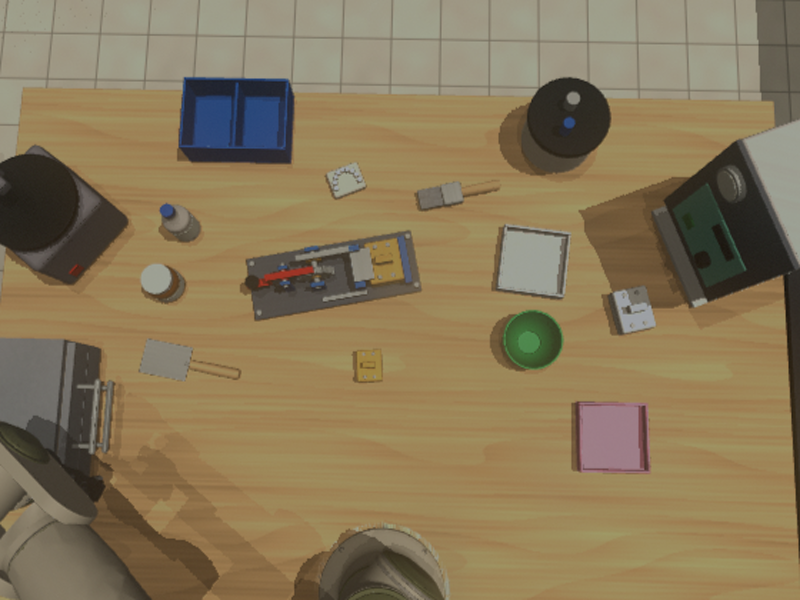

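View pics/side0.png

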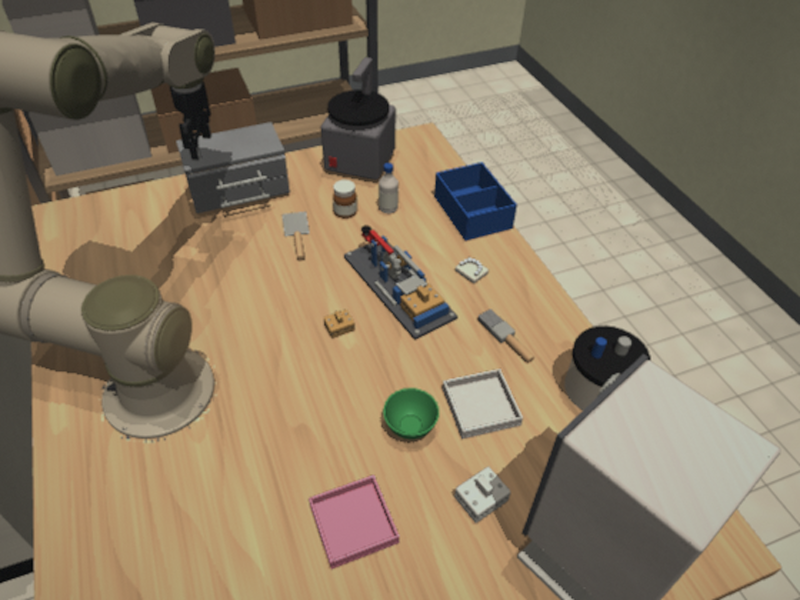

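Top view (800-px scale): the clamp with the brass flask is at (385,262). A smaller brass decoy sits loose at (369,365), and there is a grey spare at (632,310). White tray at (533,262), pink look-alike at (613,437). The flask meant is the larger one, in the clamp. One enlarged crop follows to confirm this and to read corners.

Run:
```python
from h import *
a=cam('top')['frame'][155:227,168:303,::-1]; b=cam('side')['frame'][150:240,238:328,::-1]
A=cv2.resize(a,None,fx=5.5,fy=5.5,interpolation=cv2.INTER_CUBIC)
cv2.imwrite('pics/cropT.png',A)
cv2.imwrite('pics/cropS.png',cv2.resize(b,None,fx=6.5,fy=6.5,interpolation=cv2.INTER_CUBIC))
```

```text
(no output)
```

View pics/cropT.png

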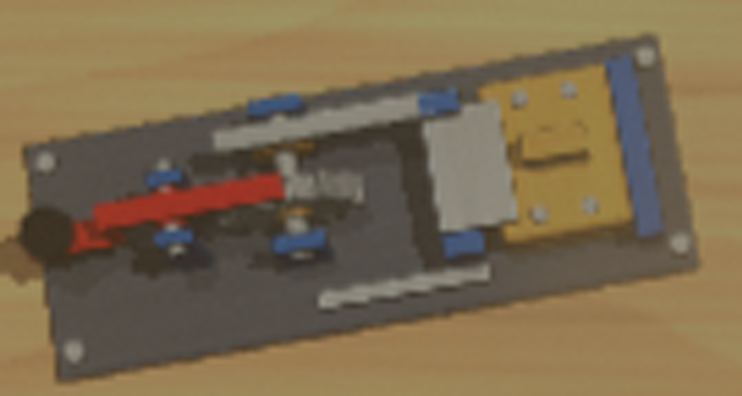

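View pics/cropS.png

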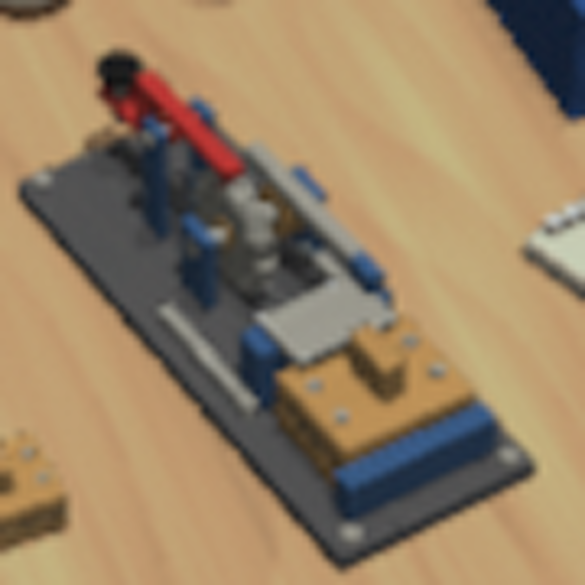

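The crops confirm it. The large brass flask sits between the fixed blue jaw and the steel lip, with its lug at top crop (553,143). The black pad is at top crop (47,236) and side crop (121,72).

Run:
```python
from h import *
t=cam('top'); s=cam('side')
T=lambda x,y:(168+(x+.5)/5.5-.5,155+(y+.5)/5.5-.5)
S=lambda x,y:(238+(x+.5)/6.5-.5,150+(y+.5)/6.5-.5)
C=np.array([atz(t,*T(*p),.012) for p in [(25,147),(658,36),(698,268),(58,380)]])
print('cornersT',C.round(4).tolist(), C.mean(0))
Cs=np.array([atz(s,*S(*p),.012) for p in [(22,185),(345,560),(533,465)]]); print('cornersS BL?',Cs.round(4).tolist())
y=(C[0]+C[3]-C[1]-C[2]); y/=np.linalg.norm(y); print('y',y,np.degrees(np.arctan2(y[1],y[0])))
def tri(pt,ps):
    o1,r1=ray(t,*T(*pt)); o2,r2=ray(s,*S(*ps)); r1/=np.linalg.norm(r1); r2/=np.linalg.norm(r2)
    k=np.linalg.lstsq(np.c_[r1,-r2],o2-o1,rcond=None)[0]; a=o1+k[0]*r1;b=o2+k[1]*r2
    return ((a+b)/2).round(4),(a-b).round(4)
print('pad',tri((47,234),(121,68)))
print('lug',tri((553,143),(378,348)))
x=np.cross(y,[0,0,1]); 
for n,z in [('lugtop .074',.074)]: print(n,atz(t,*T(553,143),z), atz(s,*S(378,348),z))
# lid corners top face z=.05
for p in [(480,88),(605,66),(635,218)]: print('lid',atz(t,*T(*p),.05).round(4))
for r in models.trace('top','tray_in')[:3]:
    c=r['region'].astype(np.uint8); m=cv2.minAreaRect(np.argwhere(c)[:,::-1].astype(np.float32)); B=cv2.boxPoints(m)
    W=np.array([atz(t,*b,.028) for b in B]); print('tray',r['rect'],W.round(4).tolist(),W.mean(0).round(4))
for r in models.trace('side','tray_in')[:2]:
    l,tp,rr,b=r['rect']; print(atz(s,(l+rr)/2,(tp+b)/2,.014))
```

```text
cornersT [[0.6012, 0.2747, 0.012], [0.6649, -0.0381, 0.012], [0.5483, -0.0603, 0.012], [0.4852, 0.2521, 0.012]] [0.57492037 0.10709266 0.012     ]
cornersS BL? [[0.4899, 0.2458, 0.012], [0.5533, -0.0641, 0.012], [0.6654, -0.0402, 0.012]]
y [-0.19875631  0.98004894  0.        ] 101.46424103558634
pad (array([0.5481, 0.2482, 0.0763]), array([-0.0032,  0.0007, -0.0004]))
lug (array([0.5983, 0.0109, 0.0713]), array([-0.0027,  0.0007, -0.0006]))
lugtop .074 [0.59632605 0.01112418 0.074     ] [0.59863346 0.00840152 0.074     ]
lid [0.6277 0.0477 0.05  ]
lid [ 0.64   -0.0124  0.05  ]
lid [ 0.5656 -0.0286  0.05  ]
tray [346.7, 157.9, 396.2, 212.2] [[0.5455, -0.1979, 0.028], [0.679, -0.213, 0.028], [0.6659, -0.3425, 0.028], [0.533, -0.3256, 0.028]] [ 0.6059 -0.2698  0.028 ]
tray [402.6, 279.6, 454.5, 331.4] [[0.3472, -0.3436, 0.028], [0.3507, -0.4784, 0.028], [0.2236, -0.475, 0.028], [0.2199, -0.3421, 0.028]] [ 0.2854 -0.4098  0.028 ]
[ 0.61968256 -0.27605208  0.014     ]
```

{"api": "step_arm", "payload": {"targets": [{"offset": [-0.9,4.9,0],"twist": [0,0,8],"grip": 1},{"offset": [-1.7,9.8,1.0],"twist": [0,0,16],"grip": 1},{"offset": [-2.6,14.7,3],"twist": [0,0,24],"grip": 1},{"offset": [-3.5,19.6,5],"twist": [0,0,32],"grip": 1},{"offset": [-4.4,24.5,7],"twist": [0,0,40],"grip": 1},{"offset": [-5.3,29.4,8.5],"twist": [0,0,48],"grip": 1},{"offset": [-6.1,34.3,10],"twist": [0,0,53.6],"grip": 1},{"offset": [-6.7,38,11.6],"twist": [0,0,53.6],"grip": 1},{"offset": [-6.9,39.26,11.6],"twist": [0,0,53.6],"grip": 1},{"offset": [-6.9,39.26,11.6],"twist": [0,0,53.6],"grip": 1},{"offset": [-6.9,39.26,11.6],"twist": [0,0,53.6],"grip": 1},{"offset": [-6.9,39.26,11.6],"twist": [0,0,53.6],"grip": 1},{"offset": [-6.9,39.26,11.6],"twist": [0,0,53.6],"grip": 1}]}}

```text
time: 2.4
eef_pos: [0.5475, 0.2491, 0.1159]
orientation: [0.995, 0.101, 0.0, -0.0]
force: [0.1, -0.9, 0.1]
opening: 0.0
```

Run:
```python
from h import *
t=cam('top'); s=cam('side')
a=t['frame'][150:235,150:250,::-1]; b=s['frame'][115:200,215:315,::-1]
k=4
I=np.hstack([cv2.resize(x,(400,340),interpolation=cv2.INTER_CUBIC) for x in(a,b)])
cv2.imwrite('pics/chk.png',I)
e=robot.observe()['eef_pos']; print(e,(proj(t,e)-[150,150])*4,(proj(s,e)-[215,115])*4+[400,0], (proj(s,[.548,.248,.076])-[215,115])*4+[400,0])
```

```text
[0.54770755 0.24888401 0.11571768] [ 92.17588415 175.682772  ] [561.23497807 145.21965746] [562.86118262 180.94749924]
```

View pics/chk.png

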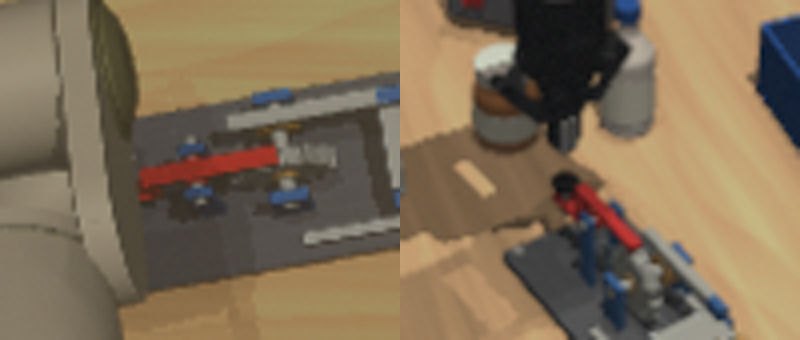

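The side crop shows the shut fingertips at (564,150), straight above the black pad at (566,180). I'll start descending.

{"api": "step_arm", "payload": {"targets": [{"offset": [0,0,1.2],"twist": [0,0,0],"grip": 1},{"offset": [0,0,2.4],"twist": [0,0,0],"grip": 1},{"offset": [0,0,2.8],"twist": [0,0,0],"grip": 1},{"offset": [0,0,2.8],"twist": [0,0,0],"grip": 1},{"offset": [0,0,2.8],"twist": [0,0,0],"grip": 1}]}}

```text
time: 3.0
eef_pos: [0.5478, 0.2489, 0.0877]
orientation: [0.995, 0.101, 0.0, -0.0]
force: [0.8, 0.8, -0.9]
opening: -0.0003
```

{"api": "step_arm", "payload": {"targets": [{"offset": [0,0,0.1],"twist": [0,0,0],"grip": 1},{"offset": [0,0,0.2],"twist": [0,0,0],"grip": 1},{"offset": [0,0,0.3],"twist": [0,0,0],"grip": 1},{"offset": [0,0,0.3],"twist": [0,0,0],"grip": 1}]}}

```text
time: 3.4
eef_pos: [0.5478, 0.2489, 0.0847]
orientation: [0.995, 0.101, 0.0, -0.0]
force: [-0.6, -0.3, 0.8]
opening: -0.0003
```

{"api": "step_arm", "payload": {"targets": [{"offset": [0,0,0.1],"twist": [0,0,0],"grip": 1},{"offset": [0,0,0.2],"twist": [0,0,0],"grip": 1},{"offset": [0,0,0.3],"twist": [0,0,0],"grip": 1},{"offset": [0,0,0.3],"twist": [0,0,0],"grip": 1}]}}

```text
time: 3.8
eef_pos: [0.5477, 0.2488, 0.0815]
orientation: [0.995, 0.101, 0.0, -0.0]
force: [-0.3, -0.6, -0.6]
opening: 0.0001
```

{"api": "step_arm", "payload": {"targets": [{"offset": [0,0,0.1],"twist": [0,0,0],"grip": 1},{"offset": [0,0,0.2],"twist": [0,0,0],"grip": 1},{"offset": [0,0,0.2],"twist": [0,0,0],"grip": 1}]}}

```text
time: 4.1
eef_pos: [0.5476, 0.2488, 0.0793]
orientation: [0.995, 0.101, -0.0, 0.0]
force: [0.7, -0.2, 0.9]
opening: -0.0002
```

{"api": "step_arm", "payload": {"targets": [{"offset": [0,0,0.1],"twist": [0,0,0],"grip": 1},{"offset": [0,0,0.2],"twist": [0,0,0],"grip": 1},{"offset": [0,0,0.2],"twist": [0,0,0],"grip": 1}]}}

```text
time: 4.4
eef_pos: [0.5479, 0.2488, 0.078]
orientation: [0.995, 0.101, 0.0, -0.0]
force: [-0.8, -1.1, 5.3]
opening: -0.0003
```

{"api": "step_arm", "payload": {"targets": [{"offset": [0,0,0.1],"twist": [0,0,0],"grip": 1},{"offset": [0,0,0.2],"twist": [0,0,0],"grip": 1},{"offset": [0,0,0.2],"twist": [0,0,0],"grip": 1}]}}

```text
time: 4.7
eef_pos: [0.548, 0.2488, 0.0767]
orientation: [0.995, 0.101, 0.001, 0.0]
force: [-2.3, -2.0, 6.9]
opening: -0.0001
```

{"api": "step_arm", "payload": {"targets": [{"offset": [0,0,0.1],"twist": [0,0,0],"grip": 1},{"offset": [0,0,0.2],"twist": [0,0,0],"grip": 1},{"offset": [0,0,0.2],"twist": [0,0,0],"grip": 1}]}}

```text
time: 5.0
eef_pos: [0.548, 0.2487, 0.0755]
orientation: [0.995, 0.101, 0.001, 0.0]
force: [-3.1, -1.1, 6.2]
opening: -0.0005
```

{"api": "step_arm", "payload": {"targets": [{"offset": [0,0,0.1],"twist": [0,0,0],"grip": 1},{"offset": [0,0,0.25],"twist": [0,0,0],"grip": 1},{"offset": [0,0,0.25],"twist": [0,0,0],"grip": 1}]}}

```text
time: 5.3
eef_pos: [0.5481, 0.2486, 0.0735]
orientation: [0.995, 0.101, 0.001, 0.0]
force: [-0.8, -1.3, 4.1]
opening: -0.0002
```

{"api": "step_arm", "payload": {"targets": [{"offset": [0,0,0.1],"twist": [0,0,0],"grip": 1},{"offset": [0,0,0.2],"twist": [0,0,0],"grip": 1},{"offset": [0,0,0.2],"twist": [0,0,0],"grip": 1}]}}

```text
time: 5.6
eef_pos: [0.5482, 0.2483, 0.0719]
orientation: [0.995, 0.101, 0.001, 0.001]
force: [-2.2, -1.7, 5.7]
opening: -0.0
```

{"api": "step_arm", "payload": {"targets": [{"offset": [0,0,0.1],"twist": [0,0,0],"grip": 1},{"offset": [0,0,0.1],"twist": [0,0,0],"grip": 1},{"offset": [0,0,0.1],"twist": [0,0,0],"grip": 1},{"offset": [0,0,0.1],"twist": [0,0,0],"grip": 1},{"offset": [0,0,0.1],"twist": [0,0,0],"grip": 1},{"offset": [0,0,0.1],"twist": [0,0,0],"grip": 1},{"offset": [0,0,0.1],"twist": [0,0,0],"grip": 1},{"offset": [0,0,0.1],"twist": [0,0,0],"grip": 1}]}}

```text
time: 6.4
eef_pos: [0.5482, 0.2482, 0.0714]
orientation: [0.995, 0.101, 0.001, 0.001]
force: [-2.8, -1.7, 6.1]
opening: 0.0003
```

Run:
```python
from h import *
t=cam('top'); s=cam('side')
a=t['frame'][155:227,203:303,::-1]; b=s['frame'][140:240,238:338,::-1]
I=np.hstack([cv2.resize(a,(400,288),interpolation=cv2.INTER_CUBIC),cv2.resize(b,(400,400),interpolation=cv2.INTER_CUBIC)[40:328]])
cv2.imwrite('pics/press.png',I); print(robot.observe())
```

```text
{'time': 6.5, 'joints': array([ 0.23142819,  0.63827253,  1.43965612, -0.00202546,  1.06171531,
        0.03049645]), 'dq': array([-0.00030127, -0.00023659,  0.00050236, -0.00035825, -0.00163152,
       -0.00025105]), 'effort': array([ 3.28780012e-01, -4.87353551e+01, -2.19848478e+01,  2.75624441e-01,
       -7.60091655e-01, -2.12053751e-02]), 'eef_pos': array([0.54821253, 0.24820809, 0.07134666]), 'orientation': array([9.94907148e-01, 1.00787080e-01, 1.08154749e-03, 7.49975329e-04]), 'force': array([-3.37402773, -2.45440237,  6.5454469 ]), 'moment': array([-0.30898145,  0.48227855, -0.03223494]), 'opening': 0.00011148333624144406}
```

View pics/press.png

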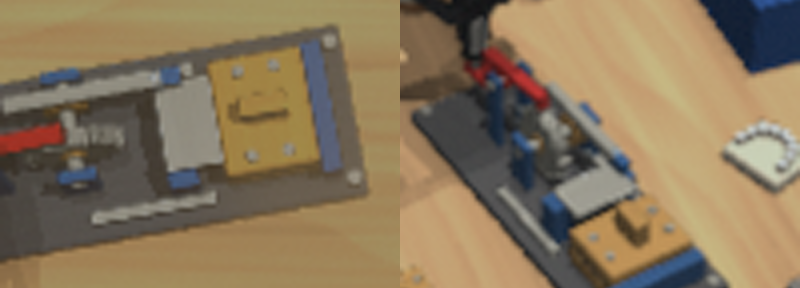

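The jaw is creeping back: in the top crop the lip edge is now at (217,120), off the lid edge. I'll keep holding.

{"api": "step_arm", "payload": {"targets": [{"offset": [0,0,0.08],"twist": [0,0,0],"grip": 1},{"offset": [0,0,0.08],"twist": [0,0,0],"grip": 1},{"offset": [0,0,0.08],"twist": [0,0,0],"grip": 1},{"offset": [0,0,0.08],"twist": [0,0,0],"grip": 1},{"offset": [0,0,0.08],"twist": [0,0,0],"grip": 1},{"offset": [0,0,0.08],"twist": [0,0,0],"grip": 1},{"offset": [0,0,0.08],"twist": [0,0,0],"grip": 1},{"offset": [0,0,0.08],"twist": [0,0,0],"grip": 1},{"offset": [0,0,0.08],"twist": [0,0,0],"grip": 1},{"offset": [0,0,0.08],"twist": [0,0,0],"grip": 1},{"offset": [0,0,0.08],"twist": [0,0,0],"grip": 1},{"offset": [0,0,0.08],"twist": [0,0,0],"grip": 1},{"offset": [0,0,0.08],"twist": [0,0,0],"grip": 1},{"offset": [0,0,0.08],"twist": [0,0,0],"grip": 1},{"offset": [0,0,0.08],"twist": [0,0,0],"grip": 1},{"offset": [0,0,0.08],"twist": [0,0,0],"grip": 1},{"offset": [0,0,0.08],"twist": [0,0,0],"grip": 1},{"offset": [0,0,0.08],"twist": [0,0,0],"grip": 1},{"offset": [0,0,0.08],"twist": [0,0,0],"grip": 1},{"offset": [0,0,0.08],"twist": [0,0,0],"grip": 1}]}}

```text
time: 8.5
eef_pos: [0.5482, 0.2481, 0.0711]
orientation: [0.995, 0.101, 0.001, 0.001]
force: [-1.4, -2.0, 7.3]
opening: 0.0001
```

{"api": "step_arm", "payload": {"targets": [{"offset": [0,0,0.05],"twist": [0,0,0],"grip": 1},{"offset": [0,0,0.05],"twist": [0,0,0],"grip": 1},{"offset": [0,0,0.05],"twist": [0,0,0],"grip": 1},{"offset": [0,0,0.05],"twist": [0,0,0],"grip": 1},{"offset": [0,0,0.05],"twist": [0,0,0],"grip": 1},{"offset": [0,0,0.05],"twist": [0,0,0],"grip": 1},{"offset": [0,0,0.05],"twist": [0,0,0],"grip": 1},{"offset": [0,0,0.05],"twist": [0,0,0],"grip": 1},{"offset": [0,0,0.05],"twist": [0,0,0],"grip": 1},{"offset": [0,0,0.05],"twist": [0,0,0],"grip": 1},{"offset": [0,0,0.05],"twist": [0,0,0],"grip": 1},{"offset": [0,0,0.05],"twist": [0,0,0],"grip": 1},{"offset": [0,0,0.05],"twist": [0,0,0],"grip": 1},{"offset": [0,0,0.05],"twist": [0,0,0],"grip": 1},{"offset": [0,0,0.05],"twist": [0,0,0],"grip": 1},{"offset": [0,0,0.05],"twist": [0,0,0],"grip": 1},{"offset": [0,0,0.05],"twist": [0,0,0],"grip": 1},{"offset": [0,0,0.05],"twist": [0,0,0],"grip": 1},{"offset": [0,0,0.05],"twist": [0,0,0],"grip": 1},{"offset": [0,0,0.05],"twist": [0,0,0],"grip": 1}]}}

```text
time: 10.5
eef_pos: [0.5482, 0.2482, 0.071]
orientation: [0.995, 0.101, 0.001, 0.001]
force: [-2.5, -1.3, 6.7]
opening: 0.0001
```

Run:
```python
from h import *
t=cam('top'); s=cam('side')
a=t['frame'][155:227,203:303,::-1]; b=s['frame'][140:240,238:338,::-1]
I=np.hstack([cv2.resize(a,(400,288),interpolation=cv2.INTER_CUBIC),cv2.resize(b,(400,400),interpolation=cv2.INTER_CUBIC)[40:328]])
cv2.imwrite('pics/press2.png',I); 
# lid/lug from brass colour and tray rim
for c,d in (('top',t),('side',s)):
    for r in models.trace(c,'flask')[:2]: print(c,r['p'],r['rect'],np.argwhere(r['region']).mean(0)[::-1])
tr=models.trace('top','tray_in')
c=[r for r in tr if r['rect'][1]<200 and r['rect'][0]>330][0]; 
g=c['region']; print('tray centroid px',np.argwhere(g).mean(0)[::-1], g.sum(), atz(t,*np.argwhere(g).mean(0)[::-1],.012))
cv2.imwrite('pics/tray.png',cv2.resize(t['frame'][150:220,335:412,::-1],(770,700)) [:600])
```

```text
top 0.77 [258.0, 166.3, 283.2, 199.9] [268.43668122 183.36244541]
top 0.57 [247.7, 243.9, 269.8, 268.8] [258.42424242 256.18686869]
side 0.93 [282.5, 199.5, 308.7, 223.6] [294.77622378 209.88811189]
side 0.88 [225.3, 212.6, 250.2, 232.2] [237.52595156 225.30103806]
tray centroid px [373.03885568 182.39496157] 2342 [ 0.61097127 -0.27217119  0.012     ]
```

View pics/press2.png

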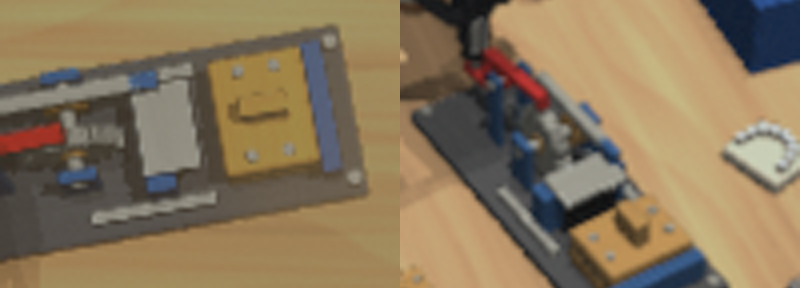

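View pics/tray.png

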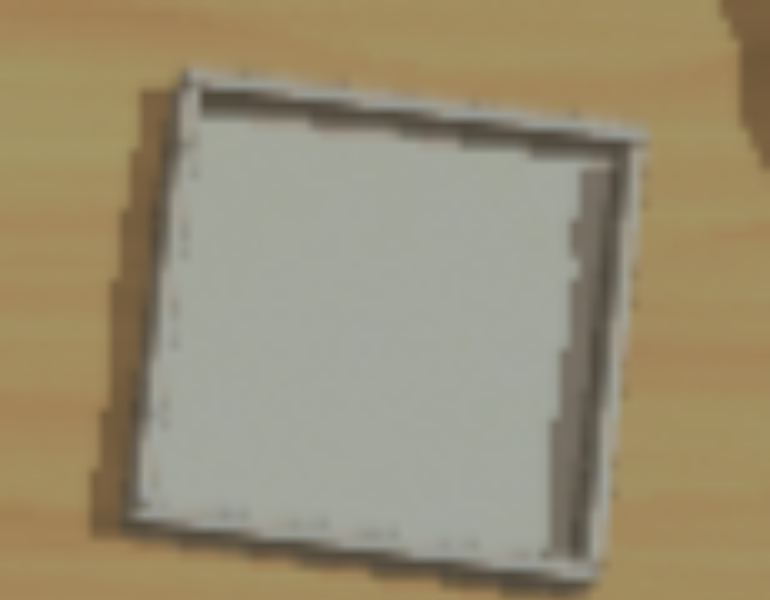

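The jaw looks fully back: the lip is clear of the lid by a wide gap, with its edge at (200,168) in the crop. The tray corners in its crop are (185,72), (645,135), (595,578) and (130,520). I'll hold one more second and check that the jaw has stopped moving.

{"api": "step_arm", "payload": {"targets": [{"offset": [0,0,0.06],"twist": [0,0,0],"grip": 1},{"offset": [0,0,0.06],"twist": [0,0,0],"grip": 1},{"offset": [0,0,0.06],"twist": [0,0,0],"grip": 1},{"offset": [0,0,0.06],"twist": [0,0,0],"grip": 1},{"offset": [0,0,0.06],"twist": [0,0,0],"grip": 1},{"offset": [0,0,0.06],"twist": [0,0,0],"grip": 1},{"offset": [0,0,0.06],"twist": [0,0,0],"grip": 1},{"offset": [0,0,0.06],"twist": [0,0,0],"grip": 1},{"offset": [0,0,0.06],"twist": [0,0,0],"grip": 1},{"offset": [0,0,0.06],"twist": [0,0,0],"grip": 1}]}}

```text
time: 11.75
eef_pos: [0.5483, 0.2481, 0.071]
orientation: [0.995, 0.101, 0.001, 0.001]
force: [-2.3, -0.8, 7.1]
opening: -0.0001
```

Run:
```python
from h import *
t=cam('top')
a=t['frame'][155:227,203:303,::-1]
old=cv2.resize(cv2.imread('pics/press2.png')[:288,:400],(100,72),interpolation=cv2.INTER_AREA).astype(int)
p1=cv2.resize(cv2.imread('pics/press.png')[:288,:400],(100,72),interpolation=cv2.INTER_AREA).astype(int)
f=lambda a,b:np.abs(a-b)[8:50,28:60].mean()
print('diff now-prev',f(a.astype(int),old),'prev-first',f(old,p1))
P=np.array([(185,72),(645,135),(595,578),(130,520)])/10+[335,150]-.45
W=np.array([atz(t,*p,.028) for p in P]); print(W.round(4).tolist(),W.mean(0))
v=W[0]+W[3]-W[1]-W[2]; print('tray y ang',np.degrees(np.arctan2(v[1],v[0])))
v=W[0]+W[1]-W[2]-W[3]; print('tray x ang',np.degrees(np.arctan2(v[1],v[0])))
# lug bounds in press2 crop
for p in [(230,103),(288,92),(290,110),(234,122)]: print(atz(t,p[0]/4+203-.4,p[1]/4+155-.4,.074).round(4))
for p in [(208,60),(301,46),(320,165),(225,177)]: print('lid',atz(t,p[0]/4+203-.4,p[1]/4+155-.4,.05).round(4))
```

```text
diff now-prev 1.3492063492063493 prev-first 18.20436507936508
[[0.6771, -0.2157, 0.028], [0.6625, -0.3395, 0.028], [0.5411, -0.3249, 0.028], [0.5538, -0.2013, 0.028]] [ 0.60862748 -0.27033472  0.028     ]
tray y ang 83.67850637762531
tray x ang -6.75180657089335
[0.5965 0.0321 0.074 ]
[ 0.6047 -0.0055  0.074 ]
[ 0.5927 -0.0071  0.074 ]
[0.5839 0.0291 0.074 ]
lid [0.6304 0.0485 0.05  ]
lid [ 0.6413 -0.0131  0.05  ]
lid [ 0.5612 -0.0275  0.05  ]
lid [0.5517 0.0349 0.05  ]
```

{"api": "step_arm", "payload": {"targets": [{"offset": [0,0,-1],"twist": [0,0,0],"grip": 1},{"offset": [0,0,-3],"twist": [0,0,0],"grip": 1},{"offset": [0,0,-6],"twist": [0,0,0],"grip": 1},{"offset": [0,4,-7.5],"twist": [0,0,0],"grip": 0.5},{"offset": [0,8,-8],"twist": [0,0,0],"grip": 0.5},{"offset": [0,12,-8],"twist": [0,0,0],"grip": 0.5},{"offset": [0,16,-8],"twist": [0,0,0],"grip": 0.5},{"offset": [0,20,-7],"twist": [0,0,0],"grip": 0.5},{"offset": [0,23,-5],"twist": [0,0,0],"grip": 0.5},{"offset": [0,24.3,-3.5],"twist": [0,0,0],"grip": 0.5},{"offset": [0,24.3,-3.5],"twist": [0,0,0],"grip": 0.5},{"offset": [0,24.3,-3.5],"twist": [0,0,0],"grip": 0.5},{"offset": [0,24.3,-3.5],"twist": [0,0,0],"grip": 0.5}]}}

```text
time: 13.1
eef_pos: [0.5972, 0.0115, 0.1075]
orientation: [0.995, 0.102, 0.002, 0.001]
force: [0.6, 0.0, -0.5]
opening: 0.0426
```

Run:
```python
from h import *
s=cam('side'); t=cam('top')
b=s['frame'][130:240,238:348,::-1]
cv2.imwrite('pics/g.png',cv2.resize(b,(550,550),interpolation=cv2.INTER_CUBIC)); 
o=robot.observe(); e=o['eef_pos']; print(e,o['orientation'],(proj(s,e)-[238,130])*5,(proj(s,[e[0],e[1],.074])-[238,130])*5)
```

```text
[0.59718051 0.01131824 0.10737065] [0.99481365 0.10168912 0.00199835 0.00106329] [286.99464931 326.30064313] [284.78447633 363.08099462]
```

View pics/g.png

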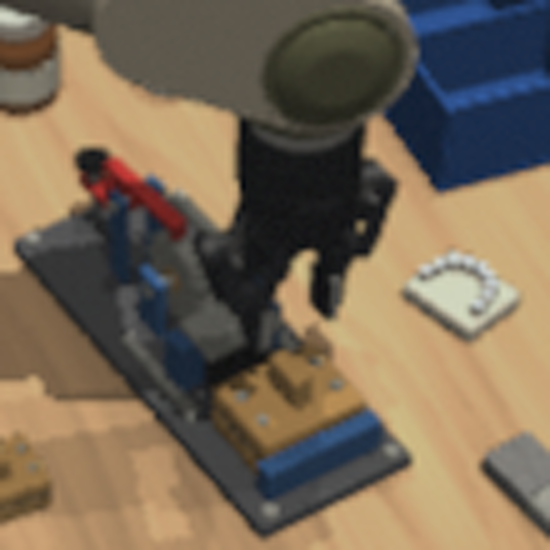

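The open fingers straddle the lug, which is at about (290,372) in the crop. It lies within a few mm of the TCP axis, slightly toward the fixed jaw. I'll descend and grip.

{"api": "step_arm", "payload": {"targets": [{"offset": [0,0.15,1.5],"twist": [0.14,-0.22,0],"grip": 0.5},{"offset": [0,0.15,3],"twist": [0.14,-0.22,0],"grip": 0.5},{"offset": [0,0.15,4.2],"twist": [0.14,-0.22,0],"grip": 0.5},{"offset": [0,0.15,4.8],"twist": [0.14,-0.22,0],"grip": 0.5},{"offset": [0,0.15,5.1],"twist": [0.14,-0.22,0],"grip": 0.5},{"offset": [0,0.15,5.3],"twist": [0.14,-0.22,0],"grip": 0.5},{"offset": [0,0.15,5.3],"twist": [0.14,-0.22,0],"grip": 0.5},{"offset": [0,0.15,5.3],"twist": [0.14,-0.22,0],"grip": 0.5}]}}

```text
time: 14.0
eef_pos: [0.5979, 0.0097, 0.0548]
orientation: [0.995, 0.102, 0.0, 0.0]
force: [-0.8, 0.4, 0.8]
opening: 0.0424
```

{"api": "step_arm", "payload": {"targets": [{"offset": [0,0,0.05],"twist": [0,0,0],"grip": 1},{"offset": [0,0,0.1],"twist": [0,0,0],"grip": 1},{"offset": [0,0,0.1],"twist": [0,0,0],"grip": 1},{"offset": [0,0,0.1],"twist": [0,0,0],"grip": 1},{"offset": [0,0,0.1],"twist": [0,0,0],"grip": 1},{"offset": [0,0,0.1],"twist": [0,0,0],"grip": 1},{"offset": [0,0,0.1],"twist": [0,0,0],"grip": 1},{"offset": [0,0,0.1],"twist": [0,0,0],"grip": 1},{"offset": [0,0,0.1],"twist": [0,0,0],"grip": 1},{"offset": [0,0,0.1],"twist": [0,0,0],"grip": 1}]}}

```text
time: 15.0
eef_pos: [0.5984, 0.0097, 0.0543]
orientation: [0.995, 0.102, 0.001, 0.0]
force: [2.4, 0.7, 6.1]
opening: 0.0126
```

{"api": "step_arm", "payload": {"targets": [{"offset": [0,0,-0.3],"twist": [0,0,0],"grip": 1},{"offset": [0,0,-0.8],"twist": [0,0,0],"grip": 1},{"offset": [0,0,-1.5],"twist": [0,0,0],"grip": 1},{"offset": [0,0,-2.5],"twist": [0,0,0],"grip": 1},{"offset": [0,0,-4],"twist": [0,0,0],"grip": 1},{"offset": [0,0,-5.5],"twist": [0,0,0],"grip": 1},{"offset": [0,0,-7],"twist": [0,0,0],"grip": 1},{"offset": [0,0,-8],"twist": [0,0,0],"grip": 1},{"offset": [0,0,-8],"twist": [0,0,0],"grip": 1},{"offset": [0,0,-8],"twist": [0,0,0],"grip": 1}]}}

```text
time: 16.0
eef_pos: [0.5979, 0.0098, 0.1339]
orientation: [0.995, 0.102, 0.001, 0.0]
force: [-0.4, 0.5, -6.5]
opening: 0.0127
```

{"api": "step_arm", "payload": {"targets": [{"offset": [-0.25,1.5,0],"twist": [0,0,1],"grip": 1},{"offset": [-0.67,4,0],"twist": [0,0,3],"grip": 1},{"offset": [-1.2,7,0],"twist": [0,0,5],"grip": 1},{"offset": [-1.7,10,0],"twist": [0,0,7],"grip": 1},{"offset": [-2.2,13,0],"twist": [0,0,9],"grip": 1},{"offset": [-2.7,16,0],"twist": [0,0,11],"grip": 1},{"offset": [-3.2,19,0],"twist": [0,0,13],"grip": 1},{"offset": [-3.7,22,0],"twist": [0,0,15],"grip": 1},{"offset": [-4.2,25,0],"twist": [0,0,17],"grip": 1},{"offset": [-4.5,26.7,0],"twist": [0,0,18.3],"grip": 1},{"offset": [-4.64,27.64,0],"twist": [0,0,18.3],"grip": 1},{"offset": [-4.64,27.64,0],"twist": [0,0,18.3],"grip": 1},{"offset": [-4.64,27.64,0],"twist": [0,0,18.3],"grip": 1},{"offset": [-4.64,27.64,0],"twist": [0,0,18.3],"grip": 1}]}}

```text
time: 17.4
eef_pos: [0.6086, -0.269, 0.134]
orientation: [0.998, -0.057, 0.001, -0.0]
force: [-0.1, 0.4, -5.6]
opening: 0.0126
```

Run:
```python
from h import *
s=cam('side'); t=cam('top')
b=s['frame'][215:325,280:390,::-1]
cv2.imwrite('pics/tr.png',cv2.resize(b,(550,550),interpolation=cv2.INTER_CUBIC)); 
o=robot.observe(); print(o['eef_pos'],o['orientation'],o['force'])
for p in [[.6086,-.2703,.005]]: print((proj(s,p)-[280,215])*5)
```

```text
[ 0.60857167 -0.26930884  0.13411882] [ 9.98364003e-01 -5.71744301e-02  6.33530663e-04  2.75222628e-05] [-0.34630598  0.28975595 -5.96663596]
[275.31443885 339.40136144]
```

View pics/tr.png

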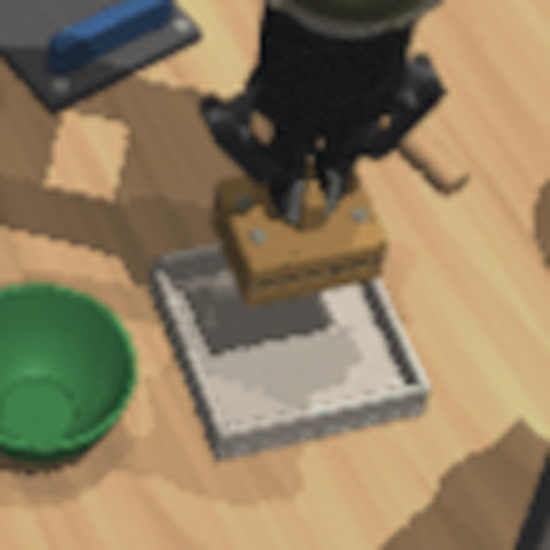

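The flask hangs level over the tray. The side view puts the tray centre a few mm further toward +x/−y, so I'll split the difference; the margins are about 18 mm and 26 mm.

{"api": "step_arm", "payload": {"targets": [{"offset": [0.3,0.35,1],"twist": [0,0,0],"grip": 1},{"offset": [0.3,0.35,2.5],"twist": [0,0,0],"grip": 1},{"offset": [0.3,0.35,4],"twist": [0,0,0],"grip": 1},{"offset": [0.3,0.35,5.5],"twist": [0,0,0],"grip": 1},{"offset": [0.3,0.35,6.7],"twist": [0,0,0],"grip": 1},{"offset": [0.3,0.35,7.5],"twist": [0,0,0],"grip": 1},{"offset": [0.3,0.35,8],"twist": [0,0,0],"grip": 1},{"offset": [0.3,0.35,8.2],"twist": [0,0,0],"grip": 1},{"offset": [0.3,0.35,8.3],"twist": [0,0,0],"grip": 1},{"offset": [0.3,0.35,8.3],"twist": [0,0,0],"grip": 1}]}}

```text
time: 18.5
eef_pos: [0.6115, -0.2732, 0.0515]
orientation: [0.998, -0.057, 0.001, 0.0]
force: [0.5, 0.3, -6.9]
opening: 0.0128
```

{"api": "step_arm", "payload": {"targets": [{"offset": [0,0,0.05],"twist": [0,0,0],"grip": 1},{"offset": [0,0,0.1],"twist": [0,0,0],"grip": 1},{"offset": [0,0,0.15],"twist": [0,0,0],"grip": 1},{"offset": [0,0,0.2],"twist": [0,0,0],"grip": 1},{"offset": [0,0,0.25],"twist": [0,0,0],"grip": 1},{"offset": [0,0,0.3],"twist": [0,0,0],"grip": 1},{"offset": [0,0,0.3],"twist": [0,0,0],"grip": 1}]}}

```text
time: 19.2
eef_pos: [0.6114, -0.2732, 0.0484]
orientation: [0.998, -0.057, 0.001, 0.0]
force: [-0.3, -0.4, -5.7]
opening: 0.0122
```

{"api": "step_arm", "payload": {"targets": [{"offset": [0,0,0.05],"twist": [0,0,0],"grip": 1},{"offset": [0,0,0.1],"twist": [0,0,0],"grip": 1},{"offset": [0,0,0.15],"twist": [0,0,0],"grip": 1},{"offset": [0,0,0.15],"twist": [0,0,0],"grip": 1}]}}

```text
time: 19.6
eef_pos: [0.6116, -0.2733, 0.0473]
orientation: [0.998, -0.057, 0.001, 0.0]
force: [-1.2, 0.3, -2.2]
opening: 0.0125
```

{"api": "step_arm", "payload": {"targets": [{"offset": [0,0,0.05],"twist": [0,0,0],"grip": 1},{"offset": [0,0,0.1],"twist": [0,0,0],"grip": 1},{"offset": [0,0,0.1],"twist": [0,0,0],"grip": 1},{"offset": [0,0,0.1],"twist": [0,0,0],"grip": 1}]}}

```text
time: 20.0
eef_pos: [0.6116, -0.2732, 0.0473]
orientation: [0.998, -0.057, 0.001, 0.0]
force: [-3.9, 3.0, 5.4]
opening: 0.0127
```

The flask is seated: the force has reversed to +5 N. I'll open partway, then rise.

{"api": "step_arm", "payload": {"targets": [{"offset": [0,0,0],"twist": [0,0,0],"grip": 0.9},{"offset": [0,0,0],"twist": [0,0,0],"grip": 0.7},{"offset": [0,0,0],"twist": [0,0,0],"grip": 0.55},{"offset": [0,0,0],"twist": [0,0,0],"grip": 0.5},{"offset": [0,0,0],"twist": [0,0,0],"grip": 0.5},{"offset": [0,0,0],"twist": [0,0,0],"grip": 0.5},{"offset": [0,0,-0.5],"twist": [0,0,0],"grip": 0.5},{"offset": [0,0,-1.5],"twist": [0,0,0],"grip": 0.5},{"offset": [0,0,-3],"twist": [0,0,0],"grip": 0.5},{"offset": [0,0,-6],"twist": [0,0,0],"grip": 0.5},{"offset": [0,0,-10],"twist": [0,0,0],"grip": 0.5},{"offset": [0,0,-14],"twist": [0,0,0],"grip": 0.5},{"offset": [0,0,-18],"twist": [0,0,0],"grip": 0.5},{"offset": [0,0,-20],"twist": [0,0,0],"grip": 0.5},{"offset": [0,0,-20],"twist": [0,0,0],"grip": 0.5},{"offset": [0,0,-20],"twist": [0,0,0],"grip": 0.5}]}}

```text
time: 21.6
eef_pos: [0.611, -0.2729, 0.2474]
orientation: [0.998, -0.057, 0.001, 0.0]
force: [-0.1, -0.1, -0.7]
opening: 0.0427
```

Run:
```python
from h import *
s=cam('side')
b=s['frame'][140:330,210:400,::-1]
cv2.imwrite('pics/fin.png',cv2.resize(b,(590,590),interpolation=cv2.INTER_CUBIC)); 
o=robot.observe(); print(o['time'],o['eef_pos'],o['force'],o['opening'])
```

```text
21.65 [ 0.61079249 -0.27278706  0.24634197] [-0.56525529 -0.44462275 -0.24966082] 0.04277536376496484
```

View pics/fin.png

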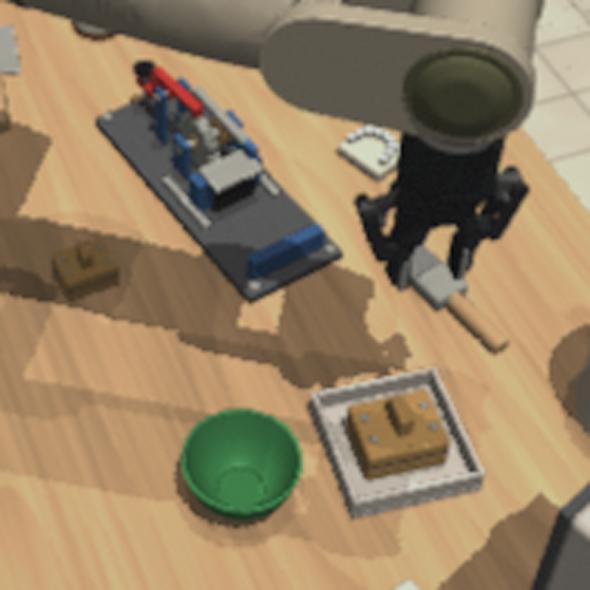

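The flask stands flat inside the tray at about (398,435) in the crop, clear of all four walls. The clamp is empty with its jaw back, the other things in view have not moved, and the gripper is clear.

```bash
python3 -c "
from rig import workorder; print(workorder.finish_job())"
```

```text
the job is handed in; nothing more can be done
None
```

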